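# Pin the sprocket arm into line

## Task

The sprocket arm of the tape drive has slipped a few millimetres out of line. Take the red-handled tapered pin from the white rack and drive it straight down through the hole in the arm's end and into the hole of the steel block beneath, letting the taper draw the arm into line, until the pin's collar sits flat and flush on the arm, the pin square to it; then let go. The block's hole is not exactly where the drawing has it, so feel your way in and press gently; do not push the arm or frame with the gripper, and leave the blue gauge pin and everything else on the bench where it is.

Things in the scene. Friction and masses are not known exactly. Their poses are not given: they have to be found in the camera images.
- drive_frame: fixed tape-drive frame, 50 mm high: an aluminium rail 70 (x) mm wide, y +60 to +205 mm, with a 54 x 54 mm steel hole block clamped crookedly at its -y end under the arm's hole. Origin on the table under point hole_nominal; z up. 140 mm along its +y is the arm's pivot with a brass sprocket (96 mm across, hub top 81 mm above the table)
- hole_nominal (a point): nominal centre of the hole in the steel block, in the block's top face 50 mm above the table; axes as the frame. The upright hole is 22 mm across, 45 mm deep. The block was clamped by hand: its hole's true centre lies 6 mm from this point, level, 45 to 315 degrees round from the frame's +x; this is not measured and must be felt for. The block itself does not move
- swing_arm (a joint): angle (rad) of the dark steel arm that swings level about an upright pivot. 0 = arm along the frame's y; positive = its hole is off towards the frame's +x by 140 mm x angle. Starts at 0.047 to 0.057 rad. The pivot sits in a slot, so the arm also slides up to 10 mm either way lengthwise. Both are stiff: the arm stays where left and takes about 6 N sideways at its hole to move
- swing_eye (a point): centre of the mouth of the round hole in the arm's square end, on the arm's upper face, 63 mm above the table. Through hole 22 mm across, in a plate 52 x 52 x 12 mm whose underside is 1 mm above the steel block
- taper_pin: loose tapered steel pin with a red grip, about 120 g, 97 mm long, hanging upright in the rack. Origin at its tip, z up along it. 4 mm across at the tip, widening evenly to 21 mm at 30 mm up, straight to 52 mm; collar 34 mm across from 52 to 57 mm; round red grip 22 mm across from 57 to 97 mm. Driving it home takes 8 to 17 N down if it may give way sideways; 25 N is plenty
- pin_tip (a point): centre of the tapered pin's tip (its origin)
- pin_collar (a point): centre of the underside of the tapered pin's collar, 52 mm up from the tip; when the pin is home this face lies on the arm's upper face
- gauge_pin: loose straight gauge pin with a blue grip, same size and handle as the tapered pin but not tapered; the two may stand in either hole of the rack. Origin at its tip. Leave it alone
- pin_rack: fixed white block 75 (x) x 145 (y) x 60 mm high with two upright through holes 23 mm across, 36 mm either side of its centre along its y; each pin hangs in one by its collar, tip 8 mm above the table. Origin on the table under its centre
- tape_reel: loose blue and black component reel lying flat, 180 mm across, 16 mm high; leave alone
- spare_sprocket: loose brass sprocket lying flat, about 95 mm across, 14 mm high at the hub; leave alone
- screwdriver: loose screwdriver with yellow handle, lying; leave alone
- solvent_bottle: loose white bottle with blue cap, 56 mm across, 130 mm tall, origin under its centre; leave alone
- parts_tray: loose black divided tray 150 x 200 x 30 mm, 0.9 kg; leave alone
- test_board: loose green circuit board 80 x 130 x 6 mm lying flat; leave alone
Not all that is in view belongs to the job. Leave any orange look-alike of the taper_pin alone.

How it is judged:
On the way:
1. The tapered pin's tip is through the arm's hole and 5 mm or more inside the block's hole (z of pin_tip in the frame of drive_frame below 0.045 m and horizontal distance between pin_tip and hole_nominal below 0.017 m), for 0.05 s.
At the end, for the whole second after the job is handed in: The tapered pin rests upright (within 0.03 rad) through arm and frame: collar within 1.5 mm of flush on the arm and 2 mm of its hole centre, tip below 13.5 mm over the table and within 9 mm of the frame origin in plan, which is possible only with the arm drawn into line (z of pin_collar in the frame of swing_eye between -0.0025 and 0.0015 m and horizontal distance between pin_collar and swing_eye below 0.002 m and horizontal distance between pin_tip and hole_nominal below 0.009 m and z of pin_tip in the frame of drive_frame below 0.0135 m and angle between taper_pin's own z axis and vertical below 0.03 rad and linear speed of taper_pin below 0.01 m/s); the robot touches nothing.
It fails at once if The tapered pin is forced: contact forces between it and the frame with its arm add up to more than 45 N (a push of roughly 25 to 30 N) (contact force between taper_pin and drive_frame above 45 N).
It fails at once if The gripper or robot pushes the arm or the frame (more than 4 N) (contact force between any of the fingers, the arm and drive_frame above 4 N).
It fails at once if The gauge pin or another bystander is moved by more than 20 mm (distance of any of gauge_pin, tape_reel, spare_sprocket, screwdriver, solvent_bottle, parts_tray, test_board from where it was at the start of the episode above 0.02 m).
It also fails if it takes over 64 s, if anything falls off the work surface, if the arm or the gripper's body presses on something with over 40 N, if the wrist force passes 120 N, or if a joint passes its speed limit or range.

## Robot

A 6-joint arm with a two-finger parallel gripper is mounted at the origin on the work surface. World frame = base frame: x ahead of the robot, y to its left, z up, the work surface at z = 0. Lengths are in m, angles in rad, forces in N, time in s.
With the tool pointing down it reaches from about 0.3 to 0.775 m from the base axis. Payload 14.6 kg.
Tool frame: the origin (TCP) lies at the very end of the fingers, on their centre line; the grasp point (between the pads) lies 19 mm behind it; z points along the fingers, y is the line along which they close (so a half turn about z gives the same grasp; the last joint's range is limited). The gripper opens to 94 mm and grips with 3 to 60 N. Pads are 16 mm wide; open, the fingers measure 119 mm over their backs; the gripper's body (75 mm by 177 mm) begins 78 mm behind the grasp point.
Start: joints at [1.131, 0.3, 1.521, -0, 1.321, -0.067], TCP at [0.2, 0.512, 0.205] pointing down, gripper open.
Joint ranges: [-3.03, 3.03], [-0.79, 2.21], [0.23, 2.52], [-1.04, 4.18], [0, 3.07], [-2.55, 2.55]. Speed limits (rad/s): [2.22, 2.22, 2.57, 3.14, 3.14, 3.14].

## Interface

Orientations are given as [roll, pitch, yaw] about the fixed x, y, z axes, in that order (R = Rz(yaw) Ry(pitch) Rx(roll)).
In Python, from station import ctrl gives the robot as it stands. The module is installed in compiled form; this text tells all that it offers.
- The arm moves only by the tool play_rows, never from a script. Its argument "commands" is a list of rows, each a list of 7 numbers: the shift along the tool's x, y, z in m, then the turn, a rotation vector about the tool's x, y, z in degrees, then the closure, from -1 (fully open) to 1 (shut). A call has 1 to 20 rows; each row shifts and turns the commanded pose from where the row before left it, along the tool's axes as they then stand; what a row does not reach is not made up. A row lasts 1/12 s, in which the tool goes at most 41.7 mm and 7.16 degrees, less where a joint would pass 70% of its speed; a pose out of reach is approached as far as the arm can. A call is refused whole if a number of a shift passes 0.0417 or a number of a turn 7.16, either way. A call with a gripper value outside its range is refused whole. The fingers move at their own pace and stop on an object; "force" is the grip in N (left out, the last holds). Time passes only in rows, so rows that do not move let the fingers close. It gives the time, the measured TCP pose, the force, the opening and the grip force at its end, in the units of the state.
- ctrl.get_obs(): the state, without advancing time (a new reading comes with each control period).
- ctrl.camera(name): name is "side" or "top" or "wrist"; returns the picture (400x640x3 uint8, blue, green, red); there is no depth.
- ctrl.camera_model(name): a dict with "fx", "fy", "cx", "cy" (pixels), "distortion" ([k1, k2, p1, p2, k3] as OpenCV has them; the pictures are not rectified), "rvec" (rotation vector, rad) and "tvec" (3), from world to camera coordinates, as OpenCV has them. Camera axes: x right, y down, z forward; pixel columns grow to the right and rows downward; lengths in m; the calibration is good to about 2 mm. A picture is of the moment at which its call begins: read the wrist's pose just before it. camera_model takes no time and is no camera call; for the wrist camera it gives the pose at the moment of the call.
- ctrl.hand_in(): hands the job in; it is judged then, once.
The state is a dict: "time_s": time; "qpos": joint angles; "joint_vel": joint speeds; "tau": joint torques, N m; "ee_pos": TCP position; "eef_rot": TCP orientation; "force": force on the tool from outside, world axes, zero at the start; "moment": the same for the moment, N m; "grip_width": finger opening in m; "grip_force": force on a finger pad.
Only numpy, scipy, OpenCV 4.12 (cv2) and the standard library are available. Lean on these libraries where they do the work, as an engineer would, in place of code of your own. Each camera call takes 0.05 s, during which the arm holds its last target. There are 200 camera calls.

## Working session

There is one attempt and no reset: what is moved stays moved. The work goes in short steps, Python scripts to look and compute and a tool call to move; the robot and the scene stay as the last step left them, time stands still between calls to the robot, and variables do not carry over. Pictures are saved under pics/ and viewed, at most 10 in all, crops included, and the job is handed in when it is done.

Besides the shell and the picture viewer there is one more tool, called after ">>>" by a JSON object that holds its "fn" and its "kwargs", one argument or row to a line. play_rows: Moves the arm, as the interface text tells. Its arguments: {"type":"object","properties":{"commands":{"type":"array","items":{"type":"array","items":{"type":"number"}}},"force":{"type":"number"}},"required":["commands"]}

```bash
mkdir -p pics; cat > h.py <<'E'
import numpy as np, cv2
from station import ctrl
def model(n):
    m=ctrl.camera_model(n); K=np.array([[m['fx'],0,m['cx']],[0,m['fy'],m['cy']],[0,0,1.]])
    return K,np.array(m['distortion'],float),np.array(m['rvec'],float),np.array(m['tvec'],float)
def rays(n,px,M=None):
    K,d,r,t=M or model(n); R=cv2.Rodrigues(r)[0]
    u=cv2.undistortPoints(np.array(px,float).reshape(-1,1,2),K,d).reshape(-1,2)
    D=np.c_[u,np.ones(len(u))]@R; return -R.T@t.ravel(),D
def plane(n,px,z,M=None):
    c,D=rays(n,px,M); return c+D*((z-c[2])/D[:,2])[:,None]
def proj(n,P,M=None):
    K,d,r,t=M or model(n); return cv2.projectPoints(np.array(P,float).reshape(-1,1,3),r,t,K,d)[0].reshape(-1,2)
def st():
    o=ctrl.get_obs(); print({k:np.round(o[k],4).tolist() for k in ('time_s','ee_pos','eef_rot','force','moment','grip_width','grip_force','qpos')})
E
python3 - <<'E'
from h import *
st()
for n in ('top','side','wrist'):
    M=model(n); im=ctrl.camera(n); cv2.imwrite(f'pics/{n}0.png',im); np.savez(f'pics/{n}0.npz',*M)
    print(n,rays(n,[[320,200]],M))
E
```

```text
{'time_s': 0.0, 'ee_pos': [0.2002, 0.512, 0.2049], 'eef_rot': [-3.1405, -0.0001, 2.7688], 'force': [0.3968, 0.2005, -0.3691], 'moment': [0.0229, -0.0032, -0.0268], 'grip_width': 0.0943, 'grip_force': 0.0, 'qpos': [1.1314, 0.3004, 1.5216, 0.0, 1.3207, -0.0666]}
top (array([ 0.45531865, -0.0582667 ,  1.41101761]), array([[ 0.07739166, -0.00929872, -0.99710337]]))
side (array([-0.12136377, -0.91988173,  0.80822911]), array([[ 0.51752476,  0.65137366, -0.55515467]]))
wrist (array([0.13971837, 0.53576344, 0.38267092]), array([[ 0.21557127, -0.08268586, -0.97299029]]))
```

View pics/top0.png

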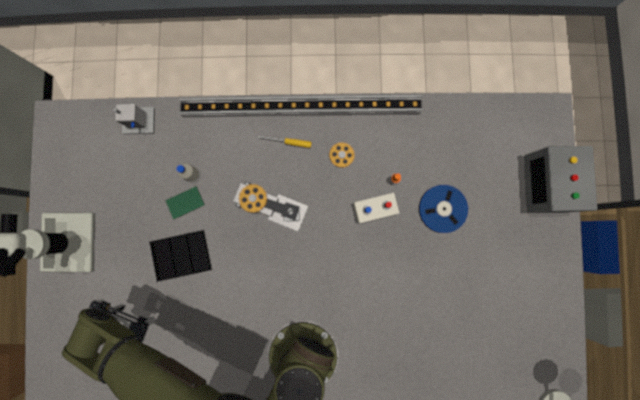

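View pics/side0.png

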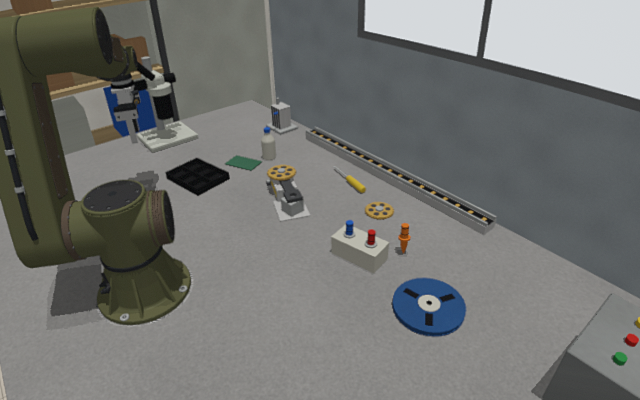

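The top view shows the red pin at (388,205), the blue one at (368,210), the orange look-alike at (397,178), and the frame with its sprocket at (252,198) and arm end near (292,212). The side view agrees.

```bash
python3 - <<'E'
from h import *
im=cv2.imread('pics/top0.png'); hs=cv2.cvtColor(im,cv2.COLOR_BGR2HSV)
def blobs(h0,h1,s,box,v=60):
    x0,y0,x1,y1=box; m=cv2.inRange(hs,(h0,s,v),(h1,255,255)); k=np.zeros_like(m);k[y0:y1,x0:x1]=m[y0:y1,x0:x1]
    n,l,stt,c=cv2.connectedComponentsWithStats(k); return [(stt[i].tolist(),c[i]) for i in range(1,n) if stt[i,4]>8]
for nm,a in dict(red=(0,6,150),blue=(105,125,120)).items():
    for s,c in blobs(*a,(350,185,410,230)): print(nm,s,c,plane('top',[c],.1))
for s,c in blobs(10,28,100,(230,170,280,225)): print('spr',s,c,plane('top',[c],.075))
m=cv2.inRange(hs,(0,0,190),(180,60,255)); k=np.zeros_like(m);k[185:230,345:410]=m[185:230,345:410]
c,_=max(((c,cv2.contourArea(c)) for c in cv2.findContours(k,0,1)[0]),key=lambda t:t[1])
r=cv2.minAreaRect(c);b=cv2.boxPoints(r);print('rack',r,plane('top',[r[0]],.06),plane('top',b,.06))
cv2.imwrite('pics/c1.png',cv2.resize(im[170:240,225:415],None,fx=4.2,fy=4.2,interpolation=cv2.INTER_CUBIC))
E
```

```text
red [385, 203, 6, 4, 21] [387.61904762 204.42857143] [[ 0.5390013  -0.30307431  0.1       ]]
blue [365, 207, 6, 5, 22] [367.40909091 209.45454545] [[ 0.52252783 -0.23304983  0.1       ]]
spr [239, 184, 28, 29, 515] [252.76893204 198.20970874] [[0.56818706 0.1657792  0.075     ]]
rack ((376.5882873535156, 207.35293579101562), (19.887920379638672, 39.29076385498047), 75.96376037597656) [[ 0.53164072 -0.27110929  0.06      ]] [[ 0.54989968 -0.19529552  0.06      ]
 [ 0.58224024 -0.33160811  0.06      ]
 [ 0.51339007 -0.34693265  0.06      ]
 [ 0.48134238 -0.21105341  0.06      ]]
```

View pics/c1.png

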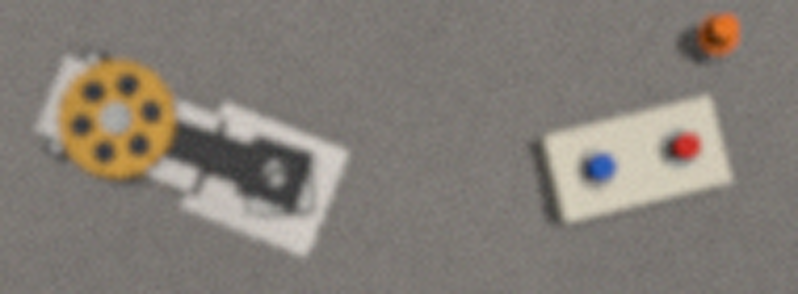

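Two pins 72 mm apart confirm the rack geometry. Next step: turn the tool to the rack's axis and look at the arm from above with the wrist camera.

>>> {"fn": "play_rows", "kwargs": {
  "commands": [
    [0,0,0,0,0,6.9,-1],
    [0,0,0,0,0,6.9,-1],
    [0,0,0,0,0,6.9,-1],
    [0,0,0,0,0,6.9,-1],
    [0,0,0,0,0,6.9,-1],
    [0,0,0,0,0,6.9,-1],
    [0,0,0,0,0,6.9,-1],
    [0,0,0,0,0,7.0,-1],
    [0,0,0,0,0,0,-1],
    [0,0,0,0,0,0,-1]
  ]
}}

```text
time_s: 0.98
ee_pos: [0.2003, 0.5121, 0.2052]
eef_rot: [-3.141, 0.0, 1.808]
force: [0.4, -0.1, 0.3]
grip_width: 0.0941
grip_force: 0.0
```

```bash
cat >> h.py <<'E'
def togo(p):
    from scipy.spatial.transform import Rotation as Ro
    o=ctrl.get_obs(); R=Ro.from_euler('xyz',o['eef_rot']).as_matrix(); return np.round(R.T@(np.array(p)-o['ee_pos']),4)
E
python3 - <<'E'
from h import *
st(); h=plane('top',[[290,211]],.063)[0]; print(h, togo([h[0],h[1],.22]))
E
```

```text
{'time_s': 0.9833, 'ee_pos': [0.2003, 0.5121, 0.2052], 'eef_rot': [-3.1413, 0.0003, 1.8075], 'force': [0.3667, -0.1143, 0.3469], 'moment': [-0.0596, 0.0452, 0.0607], 'grip_width': 0.0941, 'grip_force': 0.0, 'qpos': [1.1314, 0.3001, 1.5212, 0.0, 1.3207, 0.8947]}
[0.52220781 0.03572493 0.063     ] [-0.5386  0.2012 -0.0146]
```

>>> {"fn": "play_rows", "kwargs": {
  "commands": [
    [-0.0359,0.0134,-0.001,0,0,0,-1],
    [-0.0359,0.0134,-0.001,0,0,0,-1],
    [-0.0359,0.0134,-0.001,0,0,0,-1],
    [-0.0359,0.0134,-0.001,0,0,0,-1],
    [-0.0359,0.0134,-0.001,0,0,0,-1],
    [-0.0359,0.0134,-0.001,0,0,0,-1],
    [-0.0359,0.0134,-0.001,0,0,0,-1],
    [-0.0359,0.0134,-0.001,0,0,0,-1],
    [-0.0359,0.0134,-0.001,0,0,0,-1],
    [-0.0359,0.0134,-0.001,0,0,0,-1],
    [-0.0359,0.0134,-0.001,0,0,0,-1],
    [-0.0359,0.0134,-0.001,0,0,0,-1],
    [-0.0359,0.0134,-0.001,0,0,0,-1],
    [-0.0359,0.0134,-0.001,0,0,0,-1],
    [-0.0359,0.0134,-0.001,0,0,0,-1],
    [0,0,0,0,0,0,-1],
    [0,0,0,0,0,0,-1],
    [0,0,0,0,0,0,-1]
  ]
}}

```text
time_s: 2.48
ee_pos: [0.5198, 0.0349, 0.2202]
eef_rot: [-3.141, -0.0, 1.806]
force: [-0.1, 0.0, 0.3]
grip_width: 0.0941
grip_force: 0.0
```

```bash
python3 - <<'E'
from h import *
st(); M=model('wrist'); im=ctrl.camera('wrist'); cv2.imwrite('pics/w1.png',im); np.savez('pics/w1.npz',*M)
E
```

```text
{'time_s': 2.4833, 'ee_pos': [0.5198, 0.0349, 0.2202], 'eef_rot': [-3.141, -0.0003, 1.806], 'force': [-0.1005, 0.0094, 0.253], 'moment': [-0.0134, 0.0606, -0.0242], 'grip_width': 0.0941, 'grip_force': 0.0, 'qpos': [-0.0034, 0.224, 1.5819, 0.0001, 1.3364, -0.2386]}
```

View pics/w1.png

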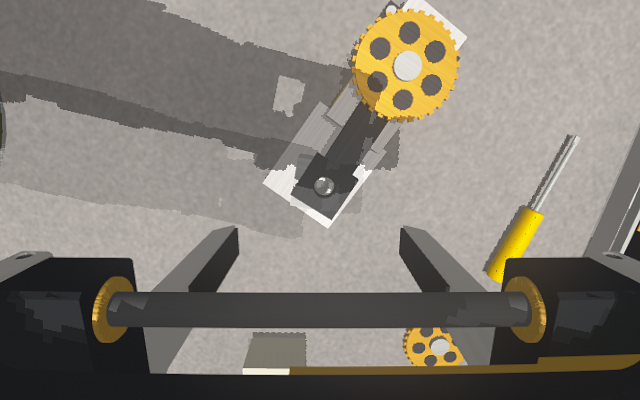

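The wrist view shows the arm's hole at (324,186) and the sprocket hub at (407,66). I'll refine both.

```bash
python3 - <<'E'
from h import *
im=cv2.imread('pics/w1.png'); z=np.load('pics/w1.npz'); M=tuple(z[k] for k in z.files)
g=cv2.cvtColor(im,cv2.COLOR_BGR2GRAY)
hs=cv2.cvtColor(im,cv2.COLOR_BGR2HSV); m=cv2.inRange(hs,(15,100,100),(32,255,255)); m[130:]=0
c=max(cv2.findContours(m,0,1)[0],key=cv2.contourArea); e=cv2.fitEllipse(cv2.convexHull(c)); print('spr',e)
w=cv2.inRange(hs,(0,0,150),(180,40,255)); w[:, :385]=0; w[:,430:]=0; w[:45]=0; w[85:]=0
c=max(cv2.findContours(w,0,1)[0],key=cv2.contourArea); e2=cv2.fitEllipse(c); print('hub',e2, plane('wrist',[e2[0]],.081,M), 'spr',[plane('wrist',[e[0]],q,M) for q in (.07,.076)])
print('eye',plane('wrist',[[324.5,186.5]],.063,M)); 
print('px/m',proj('wrist',[[.53,.03,.063],[.541,.03,.063],[.53,.041,.063]],M))
cv2.imwrite('pics/c2.png',cv2.resize(im[85:235,250:430],None,fx=4,fy=4,interpolation=cv2.INTER_CUBIC))
E
```

```text
spr ((398.78662109375, 68.63447570800781), (107.43817901611328, 131.36297607421875), 54.00648880004883)
hub ((407.1296081542969, 65.47655487060547), (26.66042137145996, 29.200334548950195), 25.784780502319336) [[0.5724537  0.16750339 0.081     ]] spr [array([[0.56786172, 0.16525717, 0.07      ]]), array([[0.56672855, 0.16404513, 0.076     ]])]
eye [[0.5267622  0.03686768 0.063     ]]
px/m [[325.94457232 193.45542372]
 [336.10219146 195.84159515]
 [328.45789489 183.42549625]]
```

View pics/c2.png

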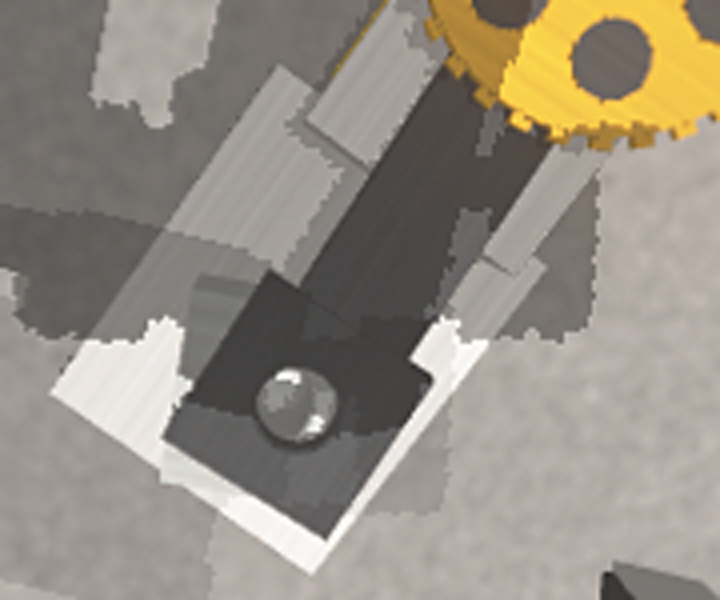

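The crop shows the arm's round hole at about px (323.9,186.8), roughly 22 mm across. The hub-to-eye distance comes out at 138 mm against 140 mm given, which is plausible. On to the pin.

>>> {"fn": "play_rows", "kwargs": {
  "commands": [
    [-0.0334,-0.0058,0,0,0,0,-1],
    [-0.0334,-0.0058,0,0,0,0,-1],
    [-0.0334,-0.0058,0,0,0,0,-1],
    [-0.0334,-0.0058,0,0,0,0,-1],
    [-0.0334,-0.0058,0,0,0,0,-1],
    [-0.0334,-0.0058,0,0,0,0,-1],
    [-0.0334,-0.0058,0,0,0,0,-1],
    [-0.0334,-0.0058,0,0,0,0,-1],
    [-0.0334,-0.0058,0,0,0,0,-1],
    [-0.0334,-0.0058,0,0,0,0,-1],
    [0,0,0,0,0,0,-1],
    [0,0,0,0,0,0,-1],
    [0,0,0,0,0,0,-1]
  ]
}}

```text
time_s: 3.62
ee_pos: [0.541, -0.3023, 0.2205]
eef_rot: [-3.142, -0.0, 1.806]
force: [0.0, -0.3, 0.3]
grip_width: 0.0937
grip_force: 0.0
```

```bash
python3 - <<'E'
from h import *
st(); M=model('wrist'); im=ctrl.camera('wrist'); cv2.imwrite('pics/w2.png',im)
hs=cv2.cvtColor(im,cv2.COLOR_BGR2HSV)
for nm,lo,hi in (('red',(0,150,60),(6,255,255)),('blue',(105,120,60),(125,255,255))):
    m=cv2.inRange(hs,lo,hi)
    for c in cv2.findContours(m,0,1)[0]:
        if cv2.contourArea(c)>60:
            r=cv2.boundingRect(c); mm=cv2.moments(c); print(nm,r,cv2.contourArea(c),mm['m10']/mm['m00'],mm['m01']/mm['m00'])
P=np.array([.541,-.303,0]); print(proj('wrist',[P+[0,0,.065],P+[0,0,.105],P+[.011,0,.105],P+[0,.011,.105]],M))
E
```

```text
{'time_s': 3.6167, 'ee_pos': [0.541, -0.3023, 0.2205], 'eef_rot': [-3.1416, -0.0003, 1.8057], 'force': [0.0152, -0.3456, 0.256], 'moment': [-0.0333, 0.0237, -0.0064], 'grip_width': 0.0937, 'grip_force': 0.0, 'qpos': [-0.5687, 0.4477, 1.2848, 0.0002, 1.4093, -0.8036]}
red (308, 187, 23, 23) 356.0 319.0238764044944 198.13904494382024
blue (207, 328, 132, 47) 3923.0 268.2404197467924 350.16471237998127
blue (224, 275, 93, 18) 1091.0 268.3730522456462 284.68484570730215
blue (308, 107, 24, 25) 433.0 319.26404926866815 118.96304849884527
[[317.31707123 187.78331445]
 [317.12432856 196.26450688]
 [328.71952285 198.97287697]
 [319.9154553  184.84105134]]
```

View pics/w2.png

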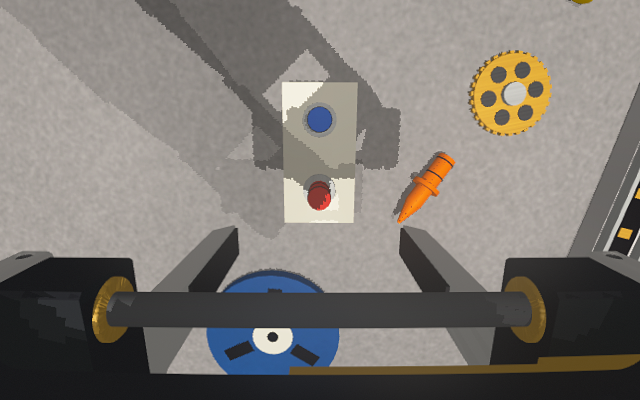

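The red grip's top is centred at about (319.5,198), roughly 2 mm off the predicted point in each axis. The orange look-alike lies flat at (425,190), clear of the fingers. I'll correct, descend and grip.

>>> {"fn": "play_rows", "kwargs": {
  "commands": [
    [-0.0025,0.0021,0.03,0,0,0,-1],
    [0,0,0.03,0,0,0,-1],
    [0,0,0.03,0,0,0,-1],
    [0,0,0.03,0,0,0,-1],
    [0,0,0.0305,0,0,0,-1],
    [0,0,0,0,0,0,-1],
    [0,0,0,0,0,0,-1]
  ]
}}

```text
time_s: 4.25
ee_pos: [0.5434, -0.3043, 0.07]
eef_rot: [-3.14, -0.001, 1.805]
force: [0.6, -0.1, 0.5]
grip_width: 0.094
grip_force: 0.0
```

>>> {"fn": "play_rows", "kwargs": {
  "commands": [
    [0,0,0,0,0,0,1],
    [0,0,0,0,0,0,1],
    [0,0,0,0,0,0,1],
    [0,0,0,0,0,0,1],
    [0,0,0,0,0,0,1],
    [0,0,0,0,0,0,1],
    [0,0,0,0,0,0,1],
    [0,0,0,0,0,0,1]
  ],
  "force": 50
}}

```text
time_s: 4.92
ee_pos: [0.5434, -0.3057, 0.07]
eef_rot: [-3.142, -0.0, 1.804]
force: [0.1, -0.4, -0.6]
grip_width: 0.0443
grip_force: 0.0
```

>>> {"fn": "play_rows", "kwargs": {
  "commands": [
    [0,0,0,0,0,0,1],
    [0,0,0,0,0,0,1],
    [0,0,0,0,0,0,1],
    [0,0,0,0,0,0,1],
    [0,0,0,0,0,0,1],
    [0,0,0,0,0,0,1],
    [0,0,0,0,0,0,1],
    [0,0,0,0,0,0,1]
  ],
  "force": 50
}}

```text
time_s: 5.58
ee_pos: [0.5432, -0.3058, 0.0699]
eef_rot: [-3.141, -0.0, 1.804]
force: [-2.6, 0.4, 1.0]
grip_width: 0.0211
grip_force: 50.0
```

>>> {"fn": "play_rows", "kwargs": {
  "commands": [
    [0,0,-0.02,0,0,0,1],
    [0,0,-0.03,0,0,0,1],
    [0,0,-0.03,0,0,0,1],
    [0,0,-0.03,0,0,0,1],
    [0,0,-0.03,0,0,0,1],
    [0,0,0,0,0,0,1],
    [0,0,0,0,0,0,1]
  ]
}}

```text
time_s: 6.17
ee_pos: [0.544, -0.3059, 0.2112]
eef_rot: [3.139, 0.002, 1.804]
force: [0.3, -1.0, -2.1]
grip_width: 0.0211
grip_force: 50.0
```

```bash
python3 - <<'E'
from h import *
st(); M=model('wrist'); im=ctrl.camera('wrist'); cv2.imwrite('pics/w3.png',im)
cv2.imwrite('pics/c3.png',cv2.resize(im[130:330,230:410],None,fx=2.9,fy=2.9,interpolation=cv2.INTER_CUBIC))
o=ctrl.get_obs();p=o['ee_pos']
print(proj('wrist',[p+[0,0,.035],p+[0,0,-.005],p+[0,0,-.0100],p+[0,0,-.062]],M))
tx=np.array([-.233,.9725,0]);print(proj('wrist',[p+[0,0,-.01]+.005*tx],M))
E
```

```text
{'time_s': 6.1667, 'ee_pos': [0.544, -0.3059, 0.2112], 'eef_rot': [3.1393, 0.002, 1.8037], 'force': [0.3103, -0.9657, -2.0904], 'moment': [-0.016, 0.1167, -0.0373], 'grip_width': 0.0211, 'grip_force': 49.9995, 'qpos': [-0.571, 0.4615, 1.2867, 0.0003, 1.3904, -0.804]}
[[315.15374862 262.71269626]
 [315.73142186 234.54381247]
 [315.78792946 231.79127064]
 [316.24605227 209.4946919 ]]
[[315.75364603 223.98457847]]
```

View pics/c3.png

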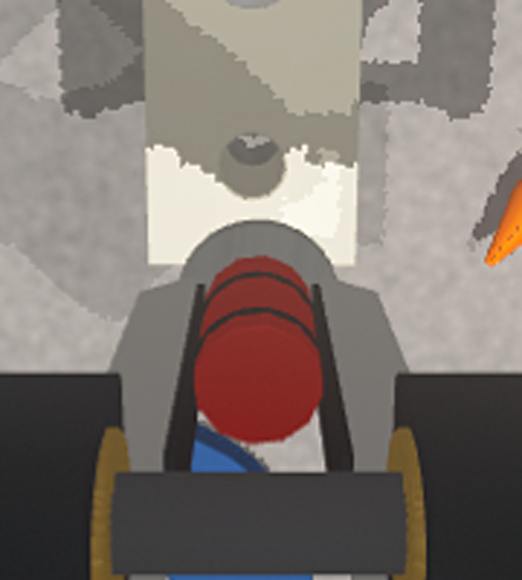

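The pin is held square between the pads, with its grip disc at px (319,260); the lateral bias comes from camera calibration. I'll turn so the tool axes match the frame axes (tool y = frame +x, tool x = frame +y), then carry the pin over the arm.

>>> {"fn": "play_rows", "kwargs": {
  "commands": [
    [0,0,0,0,0,6.53,1],
    [0,0,0,0,0,6.53,1],
    [0,0,0,0,0,6.53,1],
    [0,0,0,0,0,6.53,1],
    [0,0,0,0,0,6.53,1],
    [0.0352,-0.015,0,0,0,0,1],
    [0.0352,-0.015,0,0,0,0,1],
    [0.0352,-0.015,0,0,0,0,1],
    [0.0352,-0.015,0,0,0,0,1],
    [0.0352,-0.015,0,0,0,0,1],
    [0.0352,-0.015,0,0,0,0,1],
    [0.0352,-0.015,0,0,0,0,1],
    [0.0352,-0.015,0,0,0,0,1],
    [0.0352,-0.015,0,0,0,0,1],
    [0,0,0.025,0,0,0,1],
    [0,0,0.025,0,0,0,1],
    [0,0,0,0,0,0,1],
    [0,0,0,0,0,0,1],
    [0,0,0,0,0,0,1]
  ]
}}

```text
time_s: 7.8
ee_pos: [0.521, 0.0376, 0.1605]
eef_rot: [3.142, -0.0, 1.233]
force: [-1.0, 0.1, 0.1]
grip_width: 0.0212
grip_force: 50.0
```

```bash
python3 - <<'E'
from h import *
st(); print(togo([.5215,.0378,.140]))
for n in ('wrist','side'):
    M=model(n); im=ctrl.camera(n); cv2.imwrite(f'pics/{n}4.png',im)
    o=ctrl.get_obs();p=o['ee_pos'];print(n,proj(n,[p-[0,0,.062],p-[0,0,.01],[.5253,.0365,.063]],M))
a=cv2.imread('pics/wrist4.png')[60:330,200:440];b=cv2.imread('pics/side4.png')[120:225,240:333]
cv2.imwrite('pics/c4.png',np.hstack([cv2.resize(a,(400,450)),cv2.resize(b,(400,450),interpolation=cv2.INTER_CUBIC)]))
E
```

```text
{'time_s': 7.8, 'ee_pos': [0.521, 0.0376, 0.1605], 'eef_rot': [3.1416, -0.0, 1.2332], 'force': [-1.0163, 0.1015, 0.0756], 'moment': [-0.0377, 0.0642, -0.0351], 'grip_width': 0.0212, 'grip_force': 49.9995, 'qpos': [0.0019, 0.2807, 1.6544, 0.0, 1.2065, 0.3395]}
[0.0004 0.0004 0.0205]
wrist [[316.59682422 212.11087154]
 [316.11748433 235.1186752 ]
 [321.65397164 200.61518053]]
side [[290.86849714 185.65458252]
 [289.94869513 171.59236058]
 [292.67836591 194.7609175 ]]
```

View pics/c4.png

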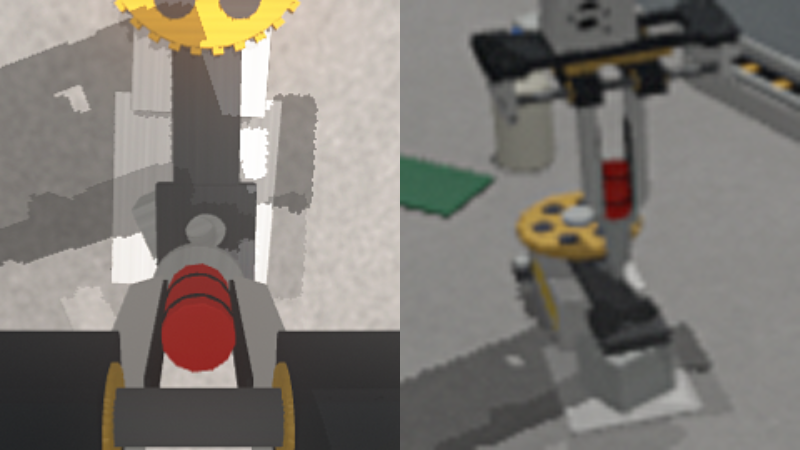

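Hole at wrist px (323.6,198.6), consistent with the prediction plus the known bias. The side view shows the pin above the arm's end. Lowering now to feel for the holes.

>>> {"fn": "play_rows", "kwargs": {
  "commands": [
    [0,0,0.015,0,0,0,1],
    [0,0,0.012,0,0,0,1],
    [0,0,0.005,0,0,0,1],
    [0,0,0.003,0,0,0,1],
    [0,0,0.002,0,0,0,1],
    [0,0,0.002,0,0,0,1],
    [0,0,0.002,0,0,0,1],
    [0,0,0,0,0,0,1]
  ]
}}

```text
time_s: 8.57
ee_pos: [0.5208, 0.0379, 0.119]
eef_rot: [3.141, -0.0, 1.234]
force: [-0.7, 0.1, -1.3]
grip_width: 0.0215
grip_force: 50.0
```

>>> {"fn": "play_rows", "kwargs": {
  "commands": [
    [0,0,0.0015,0,0,0,1],
    [0,0,0.0015,0,0,0,1],
    [0,0,0.0015,0,0,0,1],
    [0,0,0.001,0,0,0,1],
    [0,0,0.001,0,0,0,1],
    [0,0,0,0,0,0,1]
  ]
}}

```text
time_s: 9.07
ee_pos: [0.5207, 0.0379, 0.1122]
eef_rot: [-3.141, 0.0, 1.234]
force: [-0.2, -0.9, -1.4]
grip_width: 0.0212
grip_force: 50.0
```

>>> {"fn": "play_rows", "kwargs": {
  "commands": [
    [0,0,0.001,0,0,0,1],
    [0,0,0.001,0,0,0,1],
    [0,0,0.001,0,0,0,1],
    [0,0,0,0,0,0,1]
  ]
}}

```text
time_s: 9.4
ee_pos: [0.5207, 0.0379, 0.1092]
eef_rot: [-3.141, 0.0, 1.234]
force: [-0.2, 0.7, -0.8]
grip_width: 0.0212
grip_force: 50.0
```

>>> {"fn": "play_rows", "kwargs": {
  "commands": [
    [0,0,0.001,0,0,0,1],
    [0,0,0.001,0,0,0,1],
    [0,0,0.001,0,0,0,1],
    [0,0,0.001,0,0,0,1],
    [0,0,0.001,0,0,0,1],
    [0,0,0,0,0,0,1]
  ]
}}

```text
time_s: 9.9
ee_pos: [0.5211, 0.0378, 0.1046]
eef_rot: [3.141, -0.0, 1.234]
force: [2.6, -1.8, 0.2]
grip_width: 0.0213
grip_force: 50.0
```

>>> {"fn": "play_rows", "kwargs": {
  "commands": [
    [0,0,0.001,0,0,0,1],
    [0,0,0.001,0,0,0,1],
    [0,0,0.001,0,0,0,1],
    [0,0,0,0,0,0,1]
  ]
}}

```text
time_s: 10.23
ee_pos: [0.5215, 0.0377, 0.1018]
eef_rot: [3.139, -0.0, 1.234]
force: [5.3, -3.5, 2.8]
grip_width: 0.021
grip_force: 50.0
```

Tip is 10 mm inside the block, with about 6 N sideways along +x, as expected from the arm's friction. Next I probe for the block hole's walls along frame x.

>>> {"fn": "play_rows", "kwargs": {
  "commands": [
    [0,-0.001,0,0,0,0,1],
    [0,-0.001,0,0,0,0,1],
    [0,0,0,0,0,0,1]
  ]
}}

```text
time_s: 10.48
ee_pos: [0.5195, 0.0384, 0.1019]
eef_rot: [3.14, -0.0, 1.234]
force: [5.4, -2.5, 3.9]
grip_width: 0.0214
grip_force: 50.0
```

>>> {"fn": "play_rows", "kwargs": {
  "commands": [
    [0,-0.001,0,0,0,0,1],
    [0,0,0,0,0,0,1]
  ]
}}

```text
time_s: 10.65
ee_pos: [0.5186, 0.0388, 0.1019]
eef_rot: [3.14, -0.001, 1.234]
force: [6.4, -3.0, 3.5]
grip_width: 0.0216
grip_force: 50.0
```

Arm is dragging at a steady 6–7 N. Continuing towards −x.

>>> {"fn": "play_rows", "kwargs": {
  "commands": [
    [0,-0.001,0,0,0,0,1],
    [0,-0.001,0,0,0,0,1],
    [0,0,0,0,0,0,1]
  ]
}}

```text
time_s: 10.9
ee_pos: [0.5168, 0.0395, 0.1019]
eef_rot: [3.139, -0.001, 1.234]
force: [5.7, -2.2, 1.6]
grip_width: 0.0212
grip_force: 50.0
```

>>> {"fn": "play_rows", "kwargs": {
  "commands": [
    [0,-0.001,0,0,0,0,1],
    [0,0,0,0,0,0,1]
  ]
}}

```text
time_s: 11.07
ee_pos: [0.516, 0.0398, 0.1019]
eef_rot: [3.139, -0.001, 1.234]
force: [6.5, -1.7, 2.9]
grip_width: 0.0214
grip_force: 50.0
```

>>> {"fn": "play_rows", "kwargs": {
  "commands": [
    [0,-0.001,0,0,0,0,1],
    [0,0,0,0,0,0,1]
  ]
}}

```text
time_s: 11.23
ee_pos: [0.5153, 0.04, 0.102]
eef_rot: [3.138, -0.001, 1.234]
force: [8.0, -3.6, 0.3]
grip_width: 0.0215
grip_force: 50.0
```

>>> {"fn": "play_rows", "kwargs": {
  "commands": [
    [0,-0.0007,0,0,0,0,1],
    [0,0,0,0,0,0,1]
  ]
}}

```text
time_s: 11.4
ee_pos: [0.515, 0.0401, 0.1021]
eef_rot: [3.137, -0.001, 1.234]
force: [9.5, -4.6, 0.2]
grip_width: 0.0215
grip_force: 50.0
```

>>> {"fn": "play_rows", "kwargs": {
  "commands": [
    [0,-0.0007,0,0,0,0,1],
    [0,0,0,0,0,0,1]
  ]
}}

```text
time_s: 11.57
ee_pos: [0.5146, 0.0402, 0.1022]
eef_rot: [3.137, -0.001, 1.234]
force: [11.4, -5.1, -0.6]
grip_width: 0.0214
grip_force: 50.1
```

The block's wall is felt on −x, near ee (0.515, 0.040). Next I back off and probe along frame y; the midpoint of the two walls gives the centre.

>>> {"fn": "play_rows", "kwargs": {
  "commands": [
    [0,0.002,0,0,0,0,1],
    [0,0.002,0,0,0,0,1],
    [0,0,0,0,0,0,1],
    [0,0,0,0,0,0,1]
  ]
}}

```text
time_s: 11.9
ee_pos: [0.5162, 0.0394, 0.101]
eef_rot: [-3.14, 0.0, 1.234]
force: [2.0, -1.0, -1.4]
grip_width: 0.0214
grip_force: 50.0
```

>>> {"fn": "play_rows", "kwargs": {
  "commands": [
    [-0.001,0,0,0,0,0,1],
    [-0.001,0,0,0,0,0,1],
    [-0.001,0,0,0,0,0,1],
    [0,0,0,0,0,0,1]
  ]
}}

```text
time_s: 12.23
ee_pos: [0.5155, 0.0366, 0.1014]
eef_rot: [-3.141, -0.0, 1.234]
force: [0.7, 1.0, -0.8]
grip_width: 0.0213
grip_force: 50.0
```

>>> {"fn": "play_rows", "kwargs": {
  "commands": [
    [-0.001,0,0,0,0,0,1],
    [0,0,0,0,0,0,1]
  ]
}}

```text
time_s: 12.4
ee_pos: [0.5154, 0.0358, 0.1015]
eef_rot: [3.141, -0.001, 1.234]
force: [1.4, 4.0, -2.4]
grip_width: 0.021
grip_force: 50.0
```

>>> {"fn": "play_rows", "kwargs": {
  "commands": [
    [-0.001,0,0,0,0,0,1],
    [0,0,0,0,0,0,1]
  ]
}}

```text
time_s: 12.57
ee_pos: [0.5151, 0.035, 0.1016]
eef_rot: [3.141, -0.001, 1.234]
force: [2.1, 5.6, -1.9]
grip_width: 0.0209
grip_force: 50.0
```

>>> {"fn": "play_rows", "kwargs": {
  "commands": [
    [-0.001,0,0,0,0,0,1],
    [0,0,0,0,0,0,1]
  ]
}}

```text
time_s: 12.73
ee_pos: [0.5148, 0.0341, 0.1016]
eef_rot: [3.141, -0.001, 1.234]
force: [1.8, 5.6, -1.6]
grip_width: 0.0211
grip_force: 50.0
```

>>> {"fn": "play_rows", "kwargs": {
  "commands": [
    [-0.001,0,0,0,0,0,1],
    [0,0,0,0,0,0,1]
  ]
}}

```text
time_s: 12.9
ee_pos: [0.5145, 0.0332, 0.1016]
eef_rot: [3.141, -0.001, 1.234]
force: [2.6, 5.8, -1.0]
grip_width: 0.0213
grip_force: 50.0
```

>>> {"fn": "play_rows", "kwargs": {
  "commands": [
    [-0.001,0,0,0,0,0,1],
    [0,0,0,0,0,0,1]
  ]
}}

```text
time_s: 13.07
ee_pos: [0.5141, 0.0322, 0.1016]
eef_rot: [3.141, -0.001, 1.234]
force: [1.8, 5.0, -1.5]
grip_width: 0.0211
grip_force: 50.0
```

>>> {"fn": "play_rows", "kwargs": {
  "commands": [
    [-0.001,0,0,0,0,0,1],
    [0,0,0,0,0,0,1]
  ]
}}

```text
time_s: 13.23
ee_pos: [0.5138, 0.0313, 0.1016]
eef_rot: [3.141, -0.001, 1.234]
force: [0.7, 5.7, -1.1]
grip_width: 0.0211
grip_force: 50.0
```

>>> {"fn": "play_rows", "kwargs": {
  "commands": [
    [-0.001,0,0,0,0,0,1],
    [0,0,0,0,0,0,1]
  ]
}}

```text
time_s: 13.4
ee_pos: [0.5134, 0.0304, 0.1016]
eef_rot: [3.141, -0.001, 1.234]
force: [1.6, 5.4, -0.6]
grip_width: 0.0214
grip_force: 50.0
```

>>> {"fn": "play_rows", "kwargs": {
  "commands": [
    [-0.001,0,0,0,0,0,1],
    [0,0,0,0,0,0,1]
  ]
}}

```text
time_s: 13.57
ee_pos: [0.5131, 0.0294, 0.1016]
eef_rot: [3.141, -0.001, 1.234]
force: [1.9, 5.1, -1.2]
grip_width: 0.0214
grip_force: 50.0
```

>>> {"fn": "play_rows", "kwargs": {
  "commands": [
    [-0.001,0,0,0,0,0,1],
    [0,0,0,0,0,0,1]
  ]
}}

```text
time_s: 13.73
ee_pos: [0.5128, 0.0285, 0.1016]
eef_rot: [3.141, -0.001, 1.234]
force: [1.8, 5.4, -0.6]
grip_width: 0.0211
grip_force: 50.0
```

>>> {"fn": "play_rows", "kwargs": {
  "commands": [
    [-0.001,0,0,0,0,0,1],
    [0,0,0,0,0,0,1]
  ]
}}

```text
time_s: 13.9
ee_pos: [0.5126, 0.0279, 0.1017]
eef_rot: [3.141, -0.002, 1.234]
force: [3.9, 7.1, -0.2]
grip_width: 0.0212
grip_force: 50.0
```

There is a wall at the −y end too. The two contacts are about 12.2 mm apart, so they suggest a centre near s=0.475, t=0.202, about 6 mm from nominal as stated. I'll go there and probe along x.

>>> {"fn": "play_rows", "kwargs": {
  "commands": [
    [0.0015,0,0,0,0,0,1],
    [0.002,0,0,0,0,0,1],
    [0.002,0,0,0,0,0,1],
    [0.002,0,0,0,0,0,1],
    [0,0,0,0,0,0,1],
    [0,0,0,0,0,0,1]
  ]
}}

```text
time_s: 14.4
ee_pos: [0.5146, 0.034, 0.1013]
eef_rot: [-3.141, 0.001, 1.234]
force: [-1.0, -2.5, -1.8]
grip_width: 0.0216
grip_force: 50.0
```

>>> {"fn": "play_rows", "kwargs": {
  "commands": [
    [0,-0.001,0,0,0,0,1],
    [0,-0.001,0,0,0,0,1],
    [0,-0.001,0,0,0,0,1],
    [0,0,0,0,0,0,1]
  ]
}}

```text
time_s: 14.73
ee_pos: [0.5126, 0.0347, 0.1018]
eef_rot: [3.139, -0.0, 1.234]
force: [4.1, -4.8, -1.9]
grip_width: 0.0212
grip_force: 50.0
```

>>> {"fn": "play_rows", "kwargs": {
  "commands": [
    [0,-0.001,0,0,0,0,1],
    [0,0,0,0,0,0,1]
  ]
}}

```text
time_s: 14.9
ee_pos: [0.5117, 0.0351, 0.1018]
eef_rot: [3.139, -0.0, 1.234]
force: [4.2, -4.7, -1.5]
grip_width: 0.0209
grip_force: 50.0
```

>>> {"fn": "play_rows", "kwargs": {
  "commands": [
    [0,-0.001,0,0,0,0,1],
    [0,0,0,0,0,0,1]
  ]
}}

```text
time_s: 15.07
ee_pos: [0.5111, 0.0353, 0.1019]
eef_rot: [3.138, -0.0, 1.234]
force: [5.7, -5.3, -3.3]
grip_width: 0.0211
grip_force: 50.0
```

>>> {"fn": "play_rows", "kwargs": {
  "commands": [
    [0,-0.001,0,0,0,0,1],
    [0,0,0,0,0,0,1]
  ]
}}

```text
time_s: 15.23
ee_pos: [0.5107, 0.0355, 0.1021]
eef_rot: [3.137, -0.0, 1.234]
force: [8.4, -7.3, -3.9]
grip_width: 0.0213
grip_force: 50.0
```

>>> {"fn": "play_rows", "kwargs": {
  "commands": [
    [0,-0.001,0,0,0,0,1],
    [0,0,0,0,0,0,1]
  ]
}}

```text
time_s: 15.4
ee_pos: [0.5102, 0.0356, 0.1023]
eef_rot: [3.135, -0.001, 1.234]
force: [11.1, -7.1, -4.7]
grip_width: 0.0208
grip_force: 50.1
```

Three wall contacts agree on a centre near s=0.477, t=0.202, which is 6 mm from nominal. Moving there.

>>> {"fn": "play_rows", "kwargs": {
  "commands": [
    [0,0.002,0,0,0,0,1],
    [0,0.002,0,0,0,0,1],
    [0,0.002,0,0,0,0,1],
    [0,0.0022,0,0,0,0,1],
    [0,0,0,0,0,0,1],
    [0,0,0,0,0,0,1]
  ]
}}

```text
time_s: 15.9
ee_pos: [0.5153, 0.0338, 0.1012]
eef_rot: [-3.14, 0.001, 1.234]
force: [-5.3, -1.3, 1.2]
grip_width: 0.021
grip_force: 50.0
```

```bash
python3 - <<'E'
from h import *
st(); print(togo([.5170,.0332,.1018]))
E
```

```text
{'time_s': 15.9, 'ee_pos': [0.5153, 0.0338, 0.1012], 'eef_rot': [-3.1397, 0.0006, 1.2338], 'force': [-5.2625, -1.3447, 1.2032], 'moment': [-0.3346, 1.24, 0.0469], 'grip_width': 0.021, 'grip_force': 50.0049, 'qpos': [-0.0054, 0.3407, 1.7269, 0.0001, 1.076, 0.3315]}
[-0.      0.0018 -0.0007]
```

Arm's other edge is dragging back now. I'll finish the shift and probe on to the +x wall for a clean midpoint.

>>> {"fn": "play_rows", "kwargs": {
  "commands": [
    [0,0.001,0,0,0,0,1],
    [0,0.001,0,0,0,0,1],
    [0,0.001,0,0,0,0,1],
    [0,0.001,0,0,0,0,1],
    [0,0,0,0,0,0,1]
  ]
}}

```text
time_s: 16.32
ee_pos: [0.5189, 0.0325, 0.1011]
eef_rot: [-3.139, 0.001, 1.234]
force: [-6.6, -1.2, 1.7]
grip_width: 0.0214
grip_force: 50.0
```

>>> {"fn": "play_rows", "kwargs": {
  "commands": [
    [0,0.001,0,0,0,0,1],
    [0,0.001,0,0,0,0,1],
    [0,0,0,0,0,0,1]
  ]
}}

```text
time_s: 16.57
ee_pos: [0.5208, 0.0319, 0.1011]
eef_rot: [-3.139, 0.001, 1.234]
force: [-6.8, -1.4, 2.2]
grip_width: 0.0211
grip_force: 50.0
```

>>> {"fn": "play_rows", "kwargs": {
  "commands": [
    [0,0.001,0,0,0,0,1],
    [0,0,0,0,0,0,1]
  ]
}}

```text
time_s: 16.73
ee_pos: [0.5217, 0.0315, 0.1011]
eef_rot: [-3.139, 0.001, 1.234]
force: [-6.0, -1.2, 2.2]
grip_width: 0.0211
grip_force: 50.0
```

>>> {"fn": "play_rows", "kwargs": {
  "commands": [
    [0,0.001,0,0,0,0,1],
    [0,0,0,0,0,0,1]
  ]
}}

```text
time_s: 16.9
ee_pos: [0.5226, 0.0312, 0.1011]
eef_rot: [-3.139, 0.001, 1.234]
force: [-6.1, -1.5, 1.0]
grip_width: 0.0215
grip_force: 50.0
```

>>> {"fn": "play_rows", "kwargs": {
  "commands": [
    [0,0.001,0,0,0,0,1],
    [0,0,0,0,0,0,1]
  ]
}}

```text
time_s: 17.07
ee_pos: [0.5236, 0.0308, 0.1011]
eef_rot: [-3.139, 0.001, 1.234]
force: [-6.1, -1.3, 1.0]
grip_width: 0.0215
grip_force: 50.0
```

>>> {"fn": "play_rows", "kwargs": {
  "commands": [
    [0,0.001,0,0,0,0,1],
    [0,0,0,0,0,0,1]
  ]
}}

```text
time_s: 17.23
ee_pos: [0.5244, 0.0305, 0.101]
eef_rot: [-3.139, 0.001, 1.234]
force: [-7.7, -0.6, 1.9]
grip_width: 0.0213
grip_force: 50.0
```

>>> {"fn": "play_rows", "kwargs": {
  "commands": [
    [0,0.0007,0,0,0,0,1],
    [0,0,0,0,0,0,1]
  ]
}}

```text
time_s: 17.4
ee_pos: [0.5247, 0.0304, 0.101]
eef_rot: [-3.138, 0.001, 1.234]
force: [-8.5, -0.9, 3.0]
grip_width: 0.0216
grip_force: 50.0
```

Walls on ±x at s=0.4711 and 0.4846 put the centre at s=0.4778, t=0.2020, i.e. world (0.5177, 0.0330). Moving there.

>>> {"fn": "play_rows", "kwargs": {
  "commands": [
    [0,-0.002,0,0,0,0,1],
    [0,-0.002,0,0,0,0,1],
    [0,-0.002,0,0,0,0,1],
    [0,-0.002,0,0,0,0,1],
    [0,-0.001,0,0,0,0,1],
    [0,0,0,0,0,0,1],
    [0,0,0,0,0,0,1]
  ]
}}

```text
time_s: 17.98
ee_pos: [0.5184, 0.0328, 0.1019]
eef_rot: [3.139, -0.0, 1.234]
force: [3.5, -4.7, -1.6]
grip_width: 0.0213
grip_force: 50.0
```

```bash
python3 - <<'E'
from h import *
st(); print(togo([.5177,.0330,.1015]))
E
```

```text
{'time_s': 17.9833, 'ee_pos': [0.5184, 0.0328, 0.1019], 'eef_rot': [3.1388, -0.0002, 1.2338], 'force': [3.5269, -4.7185, -1.5531], 'moment': [-1.2913, -0.6653, -0.0152], 'grip_width': 0.0213, 'grip_force': 50.0065, 'qpos': [-0.0069, 0.3432, 1.7214, -0.0009, 1.0743, 0.3306]}
[-0.0001 -0.0007  0.0004]
```

>>> {"fn": "play_rows", "kwargs": {
  "commands": [
    [0,-0.0008,0.001,0,0,0,1],
    [0,0,0.0015,0,0,0,1],
    [0,0,0.0015,0,0,0,1],
    [0,0,0.0015,0,0,0,1],
    [0,0,0,0,0,0,1]
  ]
}}

```text
time_s: 18.4
ee_pos: [0.5183, 0.0328, 0.0971]
eef_rot: [3.137, -0.0, 1.234]
force: [4.5, -7.7, 5.2]
grip_width: 0.0213
grip_force: 50.0
```

>>> {"fn": "play_rows", "kwargs": {
  "commands": [
    [0,0,0.0015,0,0,0,1],
    [0,0,0.0015,0,0,0,1],
    [0,0,0,0,0,0,1]
  ]
}}

```text
time_s: 18.65
ee_pos: [0.5179, 0.0329, 0.0937]
eef_rot: [3.138, -0.0, 1.234]
force: [3.5, -6.3, -1.1]
grip_width: 0.0211
grip_force: 50.0
```

>>> {"fn": "play_rows", "kwargs": {
  "commands": [
    [0,0,0.0015,0,0,0,1],
    [0,0,0.0015,0,0,0,1],
    [0,0,0,0,0,0,1]
  ]
}}

```text
time_s: 18.9
ee_pos: [0.5179, 0.0328, 0.0907]
eef_rot: [3.138, -0.0, 1.234]
force: [3.0, -7.0, 1.2]
grip_width: 0.0213
grip_force: 50.0
```

>>> {"fn": "play_rows", "kwargs": {
  "commands": [
    [0,0,0.0015,0,0,0,1],
    [0,0,0.0015,0,0,0,1],
    [0,0,0.0015,0,0,0,1],
    [0,0,0,0,0,0,1]
  ]
}}

```text
time_s: 19.23
ee_pos: [0.5179, 0.0328, 0.0862]
eef_rot: [3.138, -0.0, 1.234]
force: [3.9, -6.8, 0.9]
grip_width: 0.0209
grip_force: 50.0
```

>>> {"fn": "play_rows", "kwargs": {
  "commands": [
    [0,0,0.001,0,0,0,1],
    [0,0,0.001,0,0,0,1],
    [0,0,0,0,0,0,1]
  ]
}}

```text
time_s: 19.48
ee_pos: [0.518, 0.0328, 0.0843]
eef_rot: [3.138, -0.0, 1.234]
force: [3.5, -7.5, 2.3]
grip_width: 0.0213
grip_force: 50.0
```

>>> {"fn": "play_rows", "kwargs": {
  "commands": [
    [0,0,0.001,0,0,0,1],
    [0,0,0.001,0,0,0,1],
    [0,0,0,0,0,0,1]
  ]
}}

```text
time_s: 19.73
ee_pos: [0.518, 0.0328, 0.0823]
eef_rot: [3.138, -0.0, 1.234]
force: [4.1, -7.2, 1.8]
grip_width: 0.0211
grip_force: 50.0
```

>>> {"fn": "play_rows", "kwargs": {
  "commands": [
    [0,0,0.0007,0,0,0,1],
    [0,0,0.0007,0,0,0,1],
    [0,0,0,0,0,0,1]
  ]
}}

```text
time_s: 19.98
ee_pos: [0.518, 0.0329, 0.0809]
eef_rot: [3.138, -0.0, 1.234]
force: [2.3, -7.6, 2.9]
grip_width: 0.0212
grip_force: 50.0
```

Straight shank is now in the block's hole with no jam. Driving the last 8 mm home.

>>> {"fn": "play_rows", "kwargs": {
  "commands": [
    [0,0,0.001,0,0,0,1],
    [0,0,0.001,0,0,0,1],
    [0,0,0.001,0,0,0,1],
    [0,0,0,0,0,0,1]
  ]
}}

```text
time_s: 20.32
ee_pos: [0.518, 0.0329, 0.0779]
eef_rot: [3.138, -0.0, 1.234]
force: [3.3, -6.1, 3.3]
grip_width: 0.0215
grip_force: 50.0
```

>>> {"fn": "play_rows", "kwargs": {
  "commands": [
    [0,0,0.001,0,0,0,1],
    [0,0,0.001,0,0,0,1],
    [0,0,0,0,0,0,1]
  ]
}}

```text
time_s: 20.57
ee_pos: [0.518, 0.0329, 0.0759]
eef_rot: [3.138, -0.0, 1.234]
force: [3.6, -6.0, 1.3]
grip_width: 0.0212
grip_force: 50.0
```

>>> {"fn": "play_rows", "kwargs": {
  "commands": [
    [0,0,0.001,0,0,0,1],
    [0,0,0.001,0,0,0,1],
    [0,0,0,0,0,0,1]
  ]
}}

```text
time_s: 20.82
ee_pos: [0.518, 0.0329, 0.0739]
eef_rot: [3.138, -0.0, 1.234]
force: [3.3, -6.8, 1.9]
grip_width: 0.0212
grip_force: 50.0
```

>>> {"fn": "play_rows", "kwargs": {
  "commands": [
    [0,0,0.0006,0,0,0,1],
    [0,0,0,0,0,0,1]
  ]
}}

```text
time_s: 20.98
ee_pos: [0.518, 0.0329, 0.0734]
eef_rot: [3.138, -0.0, 1.234]
force: [3.5, -6.9, 3.1]
grip_width: 0.0213
grip_force: 50.0
```

>>> {"fn": "play_rows", "kwargs": {
  "commands": [
    [0,0,0.0006,0,0,0,1],
    [0,0,0,0,0,0,1]
  ]
}}

```text
time_s: 21.15
ee_pos: [0.5181, 0.0329, 0.0729]
eef_rot: [3.138, -0.0, 1.234]
force: [3.3, -6.9, 3.3]
grip_width: 0.0212
grip_force: 50.0
```

>>> {"fn": "play_rows", "kwargs": {
  "commands": [
    [0,0,0.0006,0,0,0,1],
    [0,0,0,0,0,0,1]
  ]
}}

```text
time_s: 21.32
ee_pos: [0.5182, 0.033, 0.0727]
eef_rot: [3.137, -0.001, 1.234]
force: [1.5, -6.3, 9.2]
grip_width: 0.0216
grip_force: 50.0
```

>>> {"fn": "play_rows", "kwargs": {
  "commands": [
    [0,0,0.0006,0,0,0,1],
    [0,0,0,0,0,0,1]
  ]
}}

```text
time_s: 21.48
ee_pos: [0.5183, 0.0331, 0.0726]
eef_rot: [3.137, -0.001, 1.234]
force: [-1.4, -5.8, 15.6]
grip_width: 0.0215
grip_force: 50.0
```

>>> {"fn": "play_rows", "kwargs": {
  "commands": [
    [0,0,0.0006,0,0,0,1],
    [0,0,0,0,0,0,1]
  ]
}}

```text
time_s: 21.65
ee_pos: [0.5184, 0.0333, 0.0725]
eef_rot: [3.137, -0.001, 1.234]
force: [-3.3, -4.6, 21.8]
grip_width: 0.0214
grip_force: 50.0
```

Collar is seated: a hard stop at TCP z = 0.0725, fz rising to 22 N. Easing off and letting go.

>>> {"fn": "play_rows", "kwargs": {
  "commands": [
    [0,0,-0.0008,0,0,0,1],
    [0,0,-0.0007,0,0,0,1],
    [0,0,0,0,0,0,0.4],
    [0,0,0,0,0,0,0.2],
    [0,0,0,0,0,0,0],
    [0,0,0,0,0,0,0],
    [0,0,0,0,0,0,0],
    [0,0,0,0,0,0,0],
    [0,0,0,0,0,0,0],
    [0,0,0,0,0,0,0]
  ]
}}

```text
time_s: 22.48
ee_pos: [0.5167, 0.0335, 0.0715]
eef_rot: [-3.142, -0.0, 1.234]
force: [-0.7, 0.6, -0.4]
grip_width: 0.0472
grip_force: 0.0
```

>>> {"fn": "play_rows", "kwargs": {
  "commands": [
    [0,0,-0.005,0,0,0,0],
    [0,0,-0.01,0,0,0,0],
    [0,0,-0.02,0,0,0,0],
    [0,0,-0.03,0,0,0,0],
    [0,0,-0.03,0,0,0,0],
    [0,0,-0.03,0,0,0,0],
    [0,0,-0.03,0,0,0,0],
    [0,0,0,0,0,0,0],
    [0,0,0,0,0,0,0]
  ]
}}

```text
time_s: 23.23
ee_pos: [0.5172, 0.0335, 0.2287]
eef_rot: [3.138, -0.001, 1.234]
force: [0.8, -0.5, -0.5]
grip_width: 0.0468
grip_force: 0.0
```

```bash
python3 - <<'E'
from h import *
st(); M=model('wrist'); im=ctrl.camera('wrist'); s=ctrl.camera('side')
print(proj('wrist',[[.518,.033,.108],[.518,.033,.068],[.518,.033,.063]],M), proj('side',[[.518,.033,.108],[.518,.033,.068]]))
cv2.imwrite('pics/c5.png',np.hstack([cv2.resize(im[80:280,220:420],(400,400),interpolation=cv2.INTER_CUBIC),cv2.resize(s[145:225,250:330],(400,400),interpolation=cv2.INTER_CUBIC)]))
E
```

```text
{'time_s': 23.2333, 'ee_pos': [0.5172, 0.0335, 0.2287], 'eef_rot': [3.138, -0.0013, 1.2338], 'force': [0.7812, -0.4746, -0.5445], 'moment': [-0.1038, 0.0424, -0.0052], 'grip_width': 0.0468, 'grip_force': 0.0, 'qpos': [-0.006, 0.2089, 1.5802, 0.0, 1.3487, 0.331]}
[[317.17701503 195.57537864]
 [317.18875635 187.33402616]
 [317.19004396 186.43294565]] [[290.7165407  184.18977725]
 [291.40922348 194.71508624]]
```

View pics/c5.png

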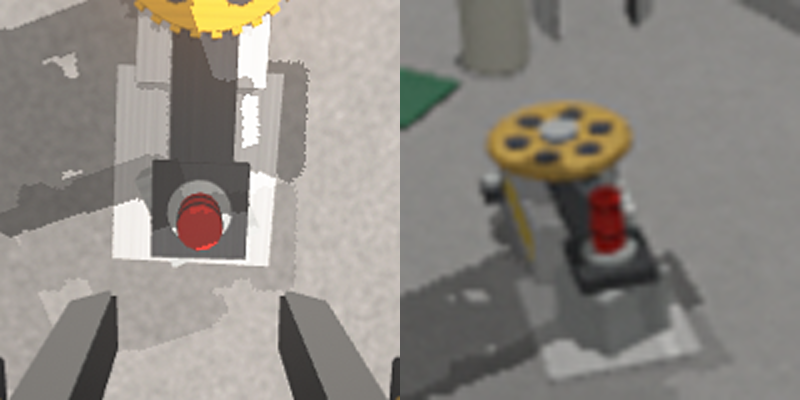

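The wrist view shows the collar seated on the arm's plate, centred at about (200,215) in the crop. The side view shows the pin upright and the gripper clear. Handing in.

```bash
python3 -c "
from station import ctrl
print(ctrl.hand_in())"
```

```text
the job is handed in; nothing more can be done
None
```

I drove the tapered pin home through the arm and into the block, let go, and handed the job in at about 23 s; the last pictures show it upright with its collar flush on the arm, but the hand-in returned no verdict.

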